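# Turn the bike-parts carousel until the hub faces front

## Task

On the workbench of the bicycle parts store stands a round carousel with four small tubs, each holding a bicycle part. With the gripper's fingertips, gently push the upright pegs on its rim to turn it until the tub with the wheel hub (the spool with two equal round flanges and a thin axle) faces front, centred over the flat pointer that sticks out of the stand, and leave it at rest there. Only push, never pinch or lift; do not touch the tubs or the parts in them, and leave the things around the carousel where they are.

Things in the scene. Friction and masses are not known exactly. Their poses are not given: they have to be found in the camera images.
- stand: fixed steel foot of the carousel, 170 mm across, 20 mm high; origin on the turning axis at bench height. A flat pointer 30 mm wide, 8 mm high runs from it along the body's own -x and ends in a square tip (16 mm high) 213 mm from the axis: this is the front, roughly towards the robot. It does not move in a run.
- carousel (a joint): angle turned since the start, rad, positive counter-clockwise from above; 0 at the start whichever way the tubs lie; range -6.28 to 6.28. Stiff bearing with about 0.15 N m of friction (1.1 N at a peg): it stops by itself within a few degrees when no longer pushed.
- pegs: the four upright steel pegs on the rim lugs, 14 mm in diameter, from 34 to 96 mm above the bench, axes 137 mm from the turning axis at 45, 135, 225 and 315 degrees about the body's z; they turn with the disc. Origin on the turning axis, 34 mm above the bench. To be pushed sideways; a pinch or shove over 35 N (both fingers summed) is too much.
- peg0 (a point): top centre of one of the four rim pegs, 96 mm above the bench; pegs are numbered counter-clockwise from above; this is peg 0
- peg1 (a point): top centre of one of the four rim pegs, 96 mm above the bench; pegs are numbered counter-clockwise from above; this is peg 1
- peg2 (a point): top centre of one of the four rim pegs, 96 mm above the bench; pegs are numbered counter-clockwise from above; this is peg 2
- peg3 (a point): top centre of one of the four rim pegs, 96 mm above the bench; pegs are numbered counter-clockwise from above; this is peg 3
- disc (a point): centre of the top of the turning wooden disc, 34 mm above the bench, on the turning axis; the disc is 240 mm across and 12 mm thick, with four rounded lugs, one under each peg, that reach 150 mm from the axis
- tubs: the four equal open yellow plastic tubs fixed on the disc, each 66 x 66 mm and 30 mm high (rims 64 mm above the bench), wall 4 mm, their centres 72 mm from the turning axis at 0, 90, 180 and 270 degrees about the body's z, midway between the pegs. Origin on the turning axis, 34 mm above the bench.
- hub: the wheel hub to be brought to the front: an aluminium spool, two equal flanges 54 mm across and 48 mm apart over all, slim barrel, thin axle end on top, 68 mm high in all, standing loose in one of the tubs with about 2 mm of play. Origin at the centre of its underside, 38 mm above the bench, 72 mm from the turning axis.
- cassette: a cassette of six steel sprockets that get smaller upwards, 54 mm across at the bottom, 40 mm high, standing loose in another tub; origin at the centre of its underside
- pedal: a black pedal standing on end in another tub, 50 x 26 x 50 mm with a steel spindle on top to 68 mm; origin at the centre of its underside
- headset: a plain steel headset ring, 52 mm across, 30 mm hole, 22 mm high, lying in another tub; origin at the centre of its underside
- oil: bystander: white oil bottle, 48 mm across, 130 mm high, about 0.28 m to the left of the turning axis; origin at the centre of its underside
- wrench: bystander: wrench 160 mm long lying about 0.3 m to the right of the turning axis; origin at the middle of its underside
- cup: bystander: grey cup 76 mm across, 85 mm high, about 0.22 m from the turning axis, behind it on the right; origin at the centre of its underside
Not all that is in view belongs to the job. Leave any pink look-alike of the headset alone. Leave any yellow look-alike of the pedal alone.

How it is judged:
By the outcome, as a careful person would: the job done as asked, in the order asked, and still so for the second after the job is handed in, with the robot touching nothing.
It also fails if it takes over 54 s, if anything falls off the work surface, if the arm or the gripper's body presses on something with over 40 N, if the wrist force passes 120 N, or if a joint passes its speed limit or range.

## Robot

A 6-joint arm with a two-finger parallel gripper is mounted at the origin on the work surface. World frame = base frame: x ahead of the robot, y to its left, z up, the work surface at z = 0. Lengths are in mm, angles in rad, forces in N, time in s.
With the tool pointing down it reaches from about 275 to 1000 mm from the base axis. Payload 8.4 kg.
Tool frame: the origin (TCP) lies at the very end of the fingers, on their centre line; the grasp point (between the pads) lies 19 mm behind it; z points along the fingers, y is the line along which they close (so a half turn about z gives the same grasp; the last joint's range is limited). The gripper opens to 85 mm and grips with 20 to 120 N. Pads are 22 mm wide; open, the fingers measure 114 mm over their backs; the gripper's body (76 mm by 85 mm) begins 54 mm behind the grasp point. The pads swing forward as they close: fully open they stand 13 mm farther back than shut.
Start: joints at [1.17, 0.353, 1.633, -0, 1.155, -0.002], TCP at [242.694, 575.958, 231.281] pointing down, gripper open.
Joint ranges: [-2.63, 2.63], [-0.92, 2.1], [0.06, 2.66], [-1.3, 4.44], [0, 2.69], [-3.02, 3.02]. Speed limits (rad/s): [2.22, 2.22, 2.79, 3.14, 3.14, 3.14].

## Interface

Orientations are given as [roll, pitch, yaw] about the fixed x, y, z axes, in that order (R = Rz(yaw) Ry(pitch) Rx(roll)).
In Python, from rig import r, vision gives the robot as it stands. The module is installed in compiled form; this text tells all that it offers.
- The arm moves only by the tool play_rows, never from a script. Its argument "steps" is a list of rows, each an object with "delta_pos": the shift along the tool's x, y, z in cm, a list of three; "yaw": the turn about the tool's z in rad; "jaw": the opening in per cent of the stroke, from 0 (shut) to 100 (fully open). A call has exactly 8 rows; each row is the pose to reach, as a shift and turn from the pose commanded when the call began, along the tool's axes at that moment; what a row does not reach only later rows make up. A row lasts 1/10 s, in which the tool goes at most 50 mm and 8.59 degrees, less where a joint would pass 70% of its speed; a pose out of reach is approached as far as the arm can. A call with a gripper value outside its range is refused whole. The fingers move at their own pace and stop on an object; "grip_force" is the grip in N (left out, the last holds). Time passes only in rows, so rows that repeat a pose let the fingers close, or fill a call up. It gives the time, the measured TCP pose, the force, the opening and the grip force at its end, in the units of the state.
- r.sense(): the state, without advancing time (a new reading comes with each control period).
- vision.grab_frame(name): name is "scene" or "top" or "wrist"; returns (picture, depth): 384x512x3 uint8, red, green, blue; 384x512 float32, mm along the optical axis (not along the pixel's ray), 0 where there is no reading.
- vision.calibration(name): a dict with "mtx" (3x3 intrinsics, pixels), "k1" (the pictures are not rectified: a ray, as slopes to the right and down, at radius r is drawn at 1 + k1 r^2 times it, then the intrinsics apply), "extrinsics" (4x4, takes a point from camera to world coordinates). Camera axes: x right, y down, z forward; pixel columns grow to the right and rows downward; lengths in mm; the calibration is good to about 2 mm. A picture is of the moment at which its call begins: read the wrist's pose just before it. calibration takes no time and is no camera call; for the wrist camera it gives the pose at the moment of the call.
- r.sign_off(): hands the job in; it is judged then, once.
Trained networks look in the newest picture that a camera, given by its name, has taken for a name from the list of things; names that differ only in an ending like _2 or _b are one class to them, and where a whole thing is asked for, a point or a joint stands for the part that bears it (a point fixed in the world has none). Each returns a list of dicts, best first, with "conf" (0 to 1); they miss things now and then, are a little off and sometimes report something else, mostly with a low value. They report only what shows in the picture. A call takes as long as a camera call. They do not tell look-alikes from the thing itself.
- vision.cut_out(camera, thing): "region" (384x512 bool, what is visible of it) and "uv" ([column, row] in pixels, amid what is visible of it).
- vision.landmark_of(camera, thing): "uv" ([column, row] in pixels: a listed point, or the origin of a listed thing).
The state is a dict: "clock": time; "qpos": joint angles; "qvel": joint speeds; "joint_efforts": joint torques, N m; "eef_pos": TCP position; "tcp_rot": TCP orientation; "contact_force": force on the tool from outside, world axes, zero at the start; "wrist_torque": the same for the moment, N m; "opening": opening from 0.0 (shut) to 1.0 (fully open); "grasp_force": force on a finger pad.
Only numpy, scipy, OpenCV 4.12 (cv2) and the standard library are available. Lean on these libraries where they do the work, as an engineer would, in place of code of your own. Each camera call takes 0.05 s, during which the arm holds its last target. There are 200 camera calls.

## Working session

There is one attempt and no reset: what is moved stays moved. The work goes in short steps, Python scripts to look and compute and a tool call to move; the robot and the scene stay as the last step left them, time stands still between calls to the robot, and variables do not carry over. Pictures are saved under pics/ and viewed, at most 10 in all, crops included, and the job is handed in when it is done.

Besides the shell and the picture viewer there is one more tool, called after ">>>" as name(argument=value, ...), one argument or row to a line, values as JSON. play_rows: Moves the arm, as the interface text tells. Its arguments: {"type":"object","properties":{"steps":{"type":"array"},"grip_force":{"type":"number"}},"required":["steps"]}

```bash
mkdir -p pics; cat > h.py <<'E'
import numpy as np, cv2
from rig import r, vision
def px2world(cam,uv,depth=None,z=None):
    c=vision.calibration(cam);M=c["mtx"];T=np.array(c["extrinsics"])
    M=np.array(M);d=np.array([(uv[0]-M[0,2])/M[0,0],(uv[1]-M[1,2])/M[1,1]])
    u=d.copy()
    for _ in range(20): u=d/(1+c["k1"]*(u@u))
    ray=T[:3,:3]@np.array([u[0],u[1],1]);o=T[:3,3]
    s=depth if depth is not None else (z-o[2])/ray[2]
    return o+s*ray
E
python3 - <<'E'
from h import *
for c in ["top","scene"]:
    im,d=vision.grab_frame(c); cv2.imwrite(f"pics/{c}0.png",im[:,:,::-1])
    if c=="top":
        for t,z in [("peg0",96),("peg1",96),("peg2",96),("peg3",96),("disc",34),("stand",0),("hub",38),("cassette",38),("pedal",38),("headset",38),("oil",0),("cup",0),("wrench",0)]:
            for k in vision.landmark_of(c,t)[:2]:
                print(t,round(k["conf"],2),np.round(k["uv"]),np.round(px2world(c,k["uv"],z=z)))
print(r.sense())
E
```

```text
peg0 0.73 [240. 193.] [626.  63.  96.]
peg0 0.72 [172. 228.] [541. 219.  96.]
peg1 0.73 [240. 193.] [626.  63.  96.]
peg1 0.72 [172. 228.] [541. 219.  96.]
peg2 0.73 [240. 193.] [626.  63.  96.]
peg2 0.72 [172. 228.] [541. 219.  96.]
peg3 0.73 [240. 193.] [626.  63.  96.]
peg3 0.72 [172. 228.] [541. 219.  96.]
disc 0.86 [229. 213.] [580.  90.  34.]
hub 0.94 [219. 238.] [517. 114.  38.]
cassette 0.89 [237. 191.] [637.  72.  38.]
pedal 0.8 [317. 239.] [ 517. -130.   38.]
pedal 0.57 [257. 228.] [545.  21.  38.]
headset 0.49 [204. 207.] [594. 153.  38.]
headset 0.49 [234. 128.] [797.  82.  38.]
oil 0.92 [126. 188.] [644. 362.   0.]
oil 0.39 [229. 211.] [587.  92.   0.]
cup 0.8 [289. 159.] [727. -64.   0.]
wrench 0.57 [352. 207.] [ 602. -229.    0.]
{'clock': 0.75, 'qpos': array([ 1.16960506e+00,  3.52950215e-01,  1.63343150e+00,  2.00088696e-06,
        1.15519705e+00, -2.39711640e-03]), 'qvel': array([-0.00060343, -0.00104889, -0.00012915, -0.00065268,  0.00033307,
       -0.00070106]), 'joint_efforts': array([ 1.26290506e-03, -6.05044985e+01, -3.42405796e+01, -5.32549450e-05,
        7.43673227e-04, -1.30033439e-05]), 'eef_pos': array([242.68507018, 575.94578333, 231.29858399]), 'tcp_rot': array([ 3.14157876e+00, -1.79726763e-06,  2.74279769e+00]), 'contact_force': array([0.63010259, 0.69200976, 0.20370654]), 'wrist_torque': array([ 0.03153192, -0.01336016, -0.01087192]), 'grasp_force': 0.0, 'opening': 0.9982886478803619}
```

```bash
python3 -c "
import cv2
a=cv2.imread('pics/top0.png')[110:310,90:370];cv2.imwrite('pics/top0c.png',cv2.resize(a,None,fx=2.8,fy=2.8,interpolation=2))"
```

```text
(no output)
```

View pics/top0c.png

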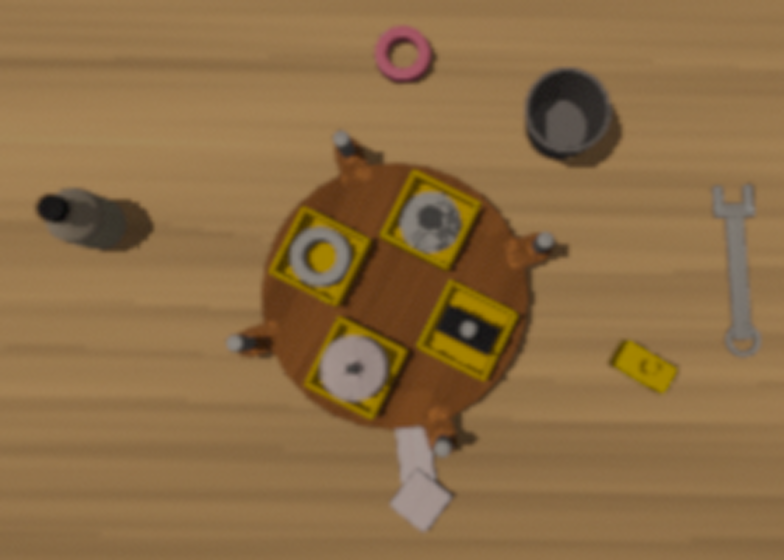

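View pics/scene0.png

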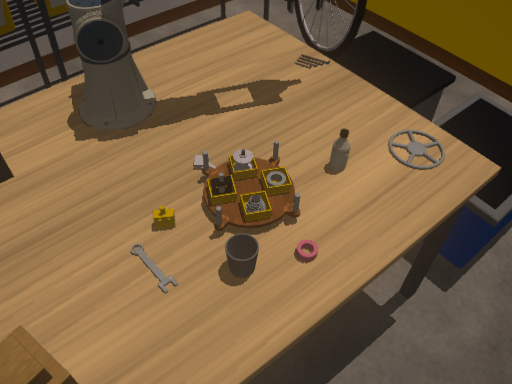

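The hub is front-left at crop (354,368). The pointer tip is at (420,500), and the pegs are at (342,140), (544,242), (235,343) and (442,447). So the turn is counter-clockwise: push the front peg to the right from its left side.

```bash
cat >> h.py <<'E'
from scipy.optimize import least_squares
def fit(P):  # pegs ordered CCW
    P=np.array(P)[:,:2]
    f=lambda p:np.concatenate([P[k]-p[:2]-137*np.array([np.cos(p[2]+k*np.pi/2),np.sin(p[2]+k*np.pi/2)]) for k in range(len(P))])
    s=least_squares(f,[P.mean(0)[0],P.mean(0)[1],np.arctan2(*(P[0]-P.mean(0))[::-1])]);return s.x,s.fun
E
python3 - <<'E'
from h import *
im=cv2.imread("pics/top0.png"); 
_,d=vision.grab_frame("top")
g=lambda x,y:np.array([x/2.8+90-.3,y/2.8+110-.3])
# ccw: front(442,447), right, back, left
pe=[(442,447),(544,242),(342,140),(235,343)]
P=[px2world("top",g(*p),z=96) for p in pe]; print(np.round(P,1))
x,res=fit(P);print("centre",x[:2],"front peg deg",np.degrees(x[2])%360,np.round(res,1))
for n,q,z in [("tip",(421,499),16),("hubtop",(354,367),106),("hubdot",(354,369),106)]:
    w=px2world("top",g(*q),z=z);v=w[:2]-x[:2];print(n,np.round(w),np.hypot(*v),np.degrees(np.arctan2(v[1],v[0]))%360)
c=vision.calibration("wrist");print(np.round(c["extrinsics"],2),c["mtx"]); print(np.round(vision.calibration("top")["extrinsics"],2))
E
```

```text
[[448.1  42.   96. ]
 [618.7 -41.5  96. ]
 [703.3 130.3  96. ]
 [531.1 214.9  96. ]]
centre [575.29976491  86.41334842] front peg deg 198.96860075611488 [ 2.4  0.1 -1.2  1.7 -1.6 -0.7  0.4 -1.1]
tip [394.  60.  16.] 182.95113825350265 188.23279502358182
hubtop [513. 115. 106.] 68.77129356142306 155.43039997108284
hubdot [511. 115. 106.] 70.2364563986056 156.00904663232086
[[ 3.9000e-01  8.9000e-01  2.4000e-01  1.8289e+02]
 [ 9.2000e-01 -3.7000e-01 -1.0000e-01  6.0087e+02]
 [-0.0000e+00  2.6000e-01 -9.7000e-01  3.7399e+02]
 [ 0.0000e+00  0.0000e+00  0.0000e+00  1.0000e+00]] [[326.04270288   0.         260.89398388]
 [  0.         326.04270288 191.95036359]
 [  0.           0.           1.        ]]
[[ 1.0000e-02 -9.9000e-01  1.0000e-01  5.3651e+02]
 [-1.0000e+00 -1.0000e-02 -1.0000e-02  4.1050e+01]
 [ 1.0000e-02 -1.0000e-01 -9.9000e-01  9.6990e+02]
 [ 0.0000e+00  0.0000e+00  0.0000e+00  1.0000e+00]]
```

>>> play_rows(
  steps=[
    {"delta_pos": [-4, -4.2, 1], "yaw": 0.1, "jaw": 0},
    {"delta_pos": [-7.5, -7.8, 2], "yaw": 0.2, "jaw": 0},
    {"delta_pos": [-11, -11.5, 3], "yaw": 0.3, "jaw": 0},
    {"delta_pos": [-14.5, -15.1, 4], "yaw": 0.4, "jaw": 0},
    {"delta_pos": [-18, -18.8, 5], "yaw": 0.5, "jaw": 0},
    {"delta_pos": [-21.5, -22.4, 6], "yaw": 0.6, "jaw": 0},
    {"delta_pos": [-25, -26, 7], "yaw": 0.7, "jaw": 0},
    {"delta_pos": [-28.5, -29.7, 7], "yaw": 0.84, "jaw": 0},
  ],
)

```text
clock: 1.6
eef_pos: [383.6, 206.6, 161.6]
tcp_rot: [-3.141, 0.0, 1.899]
contact_force: [0.8, 1.1, -0.0]
opening: -0.006
grasp_force: 0.0
```

>>> play_rows(
  steps=[
    {"delta_pos": [-2.5, 0.1, 0], "yaw": 0, "jaw": 0},
    {"delta_pos": [-5, 0.2, 0], "yaw": 0, "jaw": 0},
    {"delta_pos": [-7, 0.3, 0], "yaw": 0, "jaw": 0},
    {"delta_pos": [-9, 0.4, 0], "yaw": 0, "jaw": 0},
    {"delta_pos": [-10.5, 0.4, 0], "yaw": 0, "jaw": 0},
    {"delta_pos": [-11.5, 0.4, 0], "yaw": 0, "jaw": 0},
    {"delta_pos": [-11.5, 0.4, 0], "yaw": 0, "jaw": 0},
    {"delta_pos": [-11.5, 0.4, 0], "yaw": 0, "jaw": 0},
  ],
)

```text
clock: 2.4
eef_pos: [424.8, 101.3, 162.2]
tcp_rot: [3.142, -0.0, 1.902]
contact_force: [-0.0, -0.3, -0.3]
opening: 0.002
grasp_force: 0.0
```

```bash
python3 - <<'E'
from h import *
im,d=vision.grab_frame("wrist"); cv2.imwrite("pics/w1.png",im[:,:,::-1]); np.save("w1d.npy",d)
c=vision.calibration("wrist"); np.save("w1T.npy",c["extrinsics"])
for k in vision.landmark_of("wrist","peg0"): print(round(k["conf"],2),np.round(k["uv"],1),np.round(px2world("wrist",k["uv"],z=96),1))
for t,z in [("disc",34),("stand",0),("hub",38)]:
  for k in vision.landmark_of("wrist",t)[:1]: print(t,round(k["conf"],2),np.round(k["uv"],1),np.round(px2world("wrist",k["uv"],z=z),1))
print(r.sense()["eef_pos"])
E
```

```text
0.84 [489.7  93.7] [533.9 214.6  96. ]
disc 0.88 [416.2 253.8] [579.   85.4  34. ]
hub 0.89 [365.1 202.3] [514.  115.6  38. ]
[424.71768034 101.59800781 162.2005543 ]
```

View pics/w1.png

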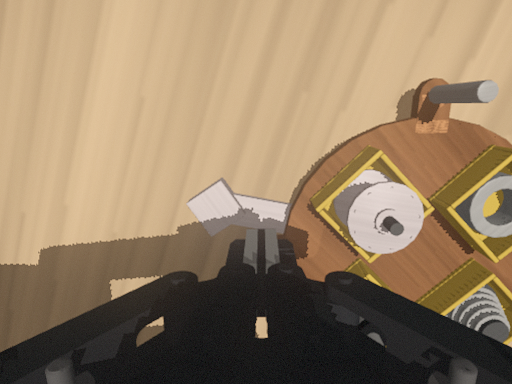

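```bash
python3 -c "
import cv2
a=cv2.imread('pics/w1.png')[170:245,175:300];cv2.imwrite('pics/w1c.png',cv2.resize(a,None,fx=6,fy=6,interpolation=2))"
```

```text
(no output)
```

View pics/w1c.png

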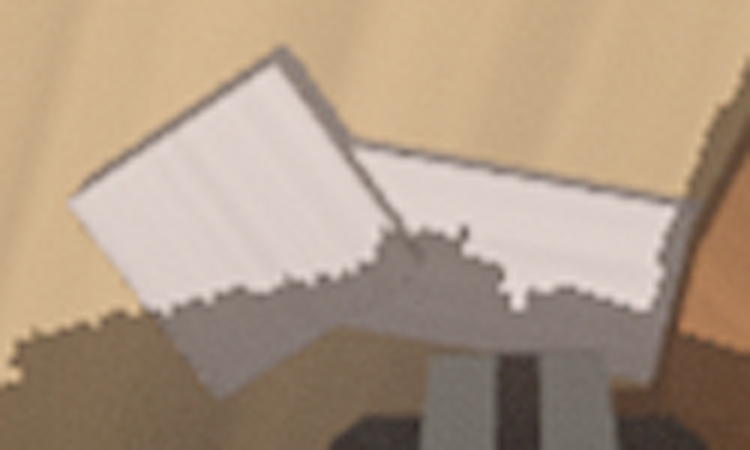

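The tip's top corners are at crop (70,203), (275,60), (415,255) and (220,395). The shank edges run (358,145)-(670,205) and (335,325)-(650,383).

```bash
python3 - <<'E'
from h import *
T=np.load("w1T.npy");print(np.abs(vision.calibration("wrist")["extrinsics"]-T).max())
g=lambda p:np.array([(p[0]+.5)/6-.5+175,(p[1]+.5)/6-.5+170])
W=lambda p,z:px2world("wrist",g(p),z=z)[:2]
K=np.array([W(p,16) for p in [(70,203),(275,60),(415,255),(220,395)]]);print(np.round(K,1))
an=lambda v:np.degrees(np.arctan2(v[1],v[0]))%360
t=K.mean(0);print("tip c",t,"diag",an(K[0]-K[2]),an(K[3]-K[1])-90,"sides",np.linalg.norm(K-np.roll(K,1,0),axis=1))
print("shank",an(W((358,145),8)-W((670,205),8)),an(W((335,325),8)-W((650,383),8)))
for c in [(575.3,86.4),(579,85.4)]: print("tip from c",an(t-c),np.hypot(*(t-c)))
E
```

```text
0.07177807173093242
[[367.1  56.5]
 [390.2  88.5]
 [420.   65.9]
 [398.2  33.6]]
tip c [393.86619426  61.13441564] diag 190.0741743621405 188.2148410328764 sides [38.61970665 39.48989519 37.36621488 39.01006408]
shank 187.78646960216636 187.98611352971238
tip from c 187.92774742856653 183.18453978996493
tip from c 187.46722082658508 186.71728525183536
```

>>> play_rows(
  steps=[
    {"delta_pos": [-0.9, 0.3, 0.5], "yaw": 0, "jaw": 0},
    {"delta_pos": [-1.7, 0.5, 2], "yaw": 0, "jaw": 0},
    {"delta_pos": [-1.7, 0.5, 4], "yaw": 0, "jaw": 0},
    {"delta_pos": [-1.7, 0.5, 6], "yaw": 0, "jaw": 0},
    {"delta_pos": [-1.7, 0.5, 7.5], "yaw": 0, "jaw": 0},
    {"delta_pos": [-1.7, 0.5, 8.5], "yaw": 0, "jaw": 0},
    {"delta_pos": [-1.7, 0.5, 9.0], "yaw": 0, "jaw": 0},
    {"delta_pos": [-1.7, 0.5, 9.0], "yaw": 0, "jaw": 0},
  ],
)

```text
clock: 3.45
eef_pos: [435.0, 86.5, 71.8]
tcp_rot: [-3.141, -0.0, 1.903]
contact_force: [-0.3, 0.8, -0.2]
opening: 0.001
grasp_force: 0.0
```

```bash
python3 - <<'E'
from h import *
s=r.sense();p=s["eef_pos"];yaw=s["tcp_rot"][2];print(p,yaw)
C=np.array([577,86.5]);X=np.array([np.cos(yaw),np.sin(yaw)]);Y=np.array([np.sin(yaw),-np.cos(yaw)])
# finger angle list; contact offset chord 18 -> ~7.5deg
for a in range(180,232,4):
    a_=np.radians(a);w=C+141*np.array([np.cos(a_),np.sin(a_)])-p[:2]
    print(a,np.round([w@X/10,w@Y/10],2),"yaw",round(yaw-(a_-np.pi/2+np.radians(4)),3))
E
```

```text
[434.9887521   86.52878608  71.75181679] 1.902839738198996
180 [-0.04  0.09] yaw 0.262
184 [-0.98 -0.19] yaw 0.192
188 [-1.94 -0.42] yaw 0.123
192 [-2.91 -0.57] yaw 0.053
196 [-3.89 -0.66] yaw -0.017
200 [-4.87 -0.67] yaw -0.087
204 [-5.85 -0.62] yaw -0.157
208 [-6.83 -0.5 ] yaw -0.226
212 [-7.8  -0.32] yaw -0.296
216 [-8.75 -0.06] yaw -0.366
220 [-9.68  0.26] yaw -0.436
224 [-10.59   0.64] yaw -0.506
228 [-11.46   1.09] yaw -0.576
```

>>> play_rows(
  steps=[
    {"delta_pos": [-0.98, -0.19, 0], "yaw": 0.1, "jaw": 0},
    {"delta_pos": [-1.94, -0.42, 0], "yaw": 0.1, "jaw": 0},
    {"delta_pos": [-2.42, -0.5, 0], "yaw": 0.08, "jaw": 0},
    {"delta_pos": [-2.91, -0.57, 0], "yaw": 0.05, "jaw": 0},
    {"delta_pos": [-3.4, -0.62, 0], "yaw": 0.02, "jaw": 0},
    {"delta_pos": [-3.89, -0.66, 0], "yaw": -0.02, "jaw": 0},
    {"delta_pos": [-4.38, -0.67, 0], "yaw": -0.05, "jaw": 0},
    {"delta_pos": [-4.87, -0.67, 0], "yaw": -0.09, "jaw": 0},
  ],
)

```text
clock: 4.25
eef_pos: [445.1, 38.0, 72.8]
tcp_rot: [3.141, 0.0, 1.997]
contact_force: [-0.6, 2.2, 0.8]
opening: 0.001
grasp_force: 0.6
```

```bash
cat >> h.py <<'E'
def pegs(save=None):
    im,d=vision.grab_frame("top")
    if save: cv2.imwrite(save,im[:,:,::-1])
    L=[(k["conf"],px2world("top",k["uv"],z=96)[:2]) for k in vision.landmark_of("top","peg0")]
    C=np.array([577,86.5])
    out=[]
    for c,w in L:
        v=w-C; out.append((round(c,2),np.round(w,1),round(np.hypot(*v),1),round(np.degrees(np.arctan2(v[1],v[0]))%90,2)))
    h=[px2world("top",k["uv"],z=38)[:2] for k in vision.landmark_of("top","hub")[:1]]
    return out,[(round(np.degrees(np.arctan2(*(x-C)[::-1]))%360,1)) for x in h]
E
python3 - <<'E'
from h import *
print(pegs("pics/t1.png"))
s=r.sense();p=s["eef_pos"];yaw=s["tcp_rot"][2];print(p,yaw,s["contact_force"])
C=np.array([577,86.5]);X=np.array([np.cos(yaw),np.sin(yaw)]);Y=np.array([np.sin(yaw),-np.cos(yaw)])
for a in range(200,232,3):
    a_=np.radians(a);w=C+141*np.array([np.cos(a_),np.sin(a_)])-p[:2]
    print(a,np.round([w@X/10,w@Y/10],2),"yaw",round(yaw-(a_-np.pi/2+np.radians(4)),3))
E
```

```text
([(0.71, array([519.7, 209.4]), np.float64(135.6), np.float64(25.0)), (0.64, array([632.8, -31.8]), np.float64(130.8), np.float64(25.27)), (0.5, array([699.1, 152.8]), np.float64(138.9), np.float64(28.5))], [np.float64(165.8)])
[445.1044384   38.04491361  72.67138827] 1.9931309450200334 [ 0.05435296  0.11328492 -0.30784483]
200 [ 0.05 -0.05] yaw 0.003
203 [-0.69 -0.08] yaw -0.049
206 [-1.43 -0.08] yaw -0.101
209 [-2.17 -0.03] yaw -0.154
212 [-2.9   0.05] yaw -0.206
215 [-3.63  0.17] yaw -0.258
218 [-4.35  0.32] yaw -0.311
221 [-5.06  0.52] yaw -0.363
224 [-5.76  0.75] yaw -0.415
227 [-6.45  1.02] yaw -0.468
230 [-7.12  1.32] yaw -0.52
```

>>> play_rows(
  steps=[
    {"delta_pos": [-0.7, -0.08, 0], "yaw": -0.05, "jaw": 0},
    {"delta_pos": [-1.4, -0.08, 0], "yaw": -0.1, "jaw": 0},
    {"delta_pos": [-2.1, -0.03, 0], "yaw": -0.15, "jaw": 0},
    {"delta_pos": [-2.7, 0.03, 0], "yaw": -0.19, "jaw": 0},
    {"delta_pos": [-3.2, 0.1, 0], "yaw": -0.23, "jaw": 0},
    {"delta_pos": [-3.6, 0.17, 0], "yaw": -0.26, "jaw": 0},
    {"delta_pos": [-4.0, 0.25, 0], "yaw": -0.29, "jaw": 0},
    {"delta_pos": [-4.3, 0.32, 0], "yaw": -0.31, "jaw": 0},
  ],
)

```text
clock: 5.2
eef_pos: [465.1, 0.4, 72.4]
tcp_rot: [-3.142, -0.0, 2.304]
contact_force: [-1.2, 1.0, 0.9]
opening: 0.001
grasp_force: 0.6
```

```bash
python3 - <<'E'
from h import *
print(pegs("pics/t2.png"))
im,d=vision.grab_frame("wrist"); cv2.imwrite("pics/w2.png",im[:,:,::-1]); np.save("w2d.npy",d); 
s=r.sense();p=s["eef_pos"];yaw=s["tcp_rot"][2];print(p,yaw,s["contact_force"])
C=np.array([577,86.5]);X=np.array([np.cos(yaw),np.sin(yaw)]);Y=np.array([np.sin(yaw),-np.cos(yaw)])
for a in range(216,230,1):
    a_=np.radians(a);w=C+141*np.array([np.cos(a_),np.sin(a_)])-p[:2]
    print(a,np.round([w@X/10,w@Y/10],2),"yaw",round(yaw-(a_-np.pi/2+np.radians(4)),3))
a=cv2.imread('pics/t2.png')[130:300,130:330];cv2.imwrite('pics/t2c.png',cv2.resize(a,None,fx=3.5,fy=3.5,interpolation=2))
E
```

```text
([(0.63, array([669.7, -11.2]), np.float64(134.7), np.float64(43.5)), (0.55, array([487.9, 182.5]), np.float64(131.0), np.float64(42.87)), (0.49, array([672.2, 186.3]), np.float64(138.0), np.float64(46.34))], [np.float64(185.4)])
[465.29788324   0.53398029  72.29698865] 2.302059043567698 [-1.26497462  0.24664014 -0.09758856]
216 [0.39 0.03] yaw 0.033
217 [0.14 0.01] yaw 0.016
218 [-0.1  -0.01] yaw -0.002
219 [-0.35 -0.03] yaw -0.019
220 [-0.59 -0.04] yaw -0.037
221 [-0.84 -0.04] yaw -0.054
222 [-1.09 -0.04] yaw -0.072
223 [-1.33 -0.04] yaw -0.089
224 [-1.58 -0.04] yaw -0.106
225 [-1.82 -0.02] yaw -0.124
226 [-2.07 -0.01] yaw -0.141
227 [-2.31  0.01] yaw -0.159
228 [-2.56  0.04] yaw -0.176
229 [-2.8   0.06] yaw -0.194
```

View pics/t2c.png

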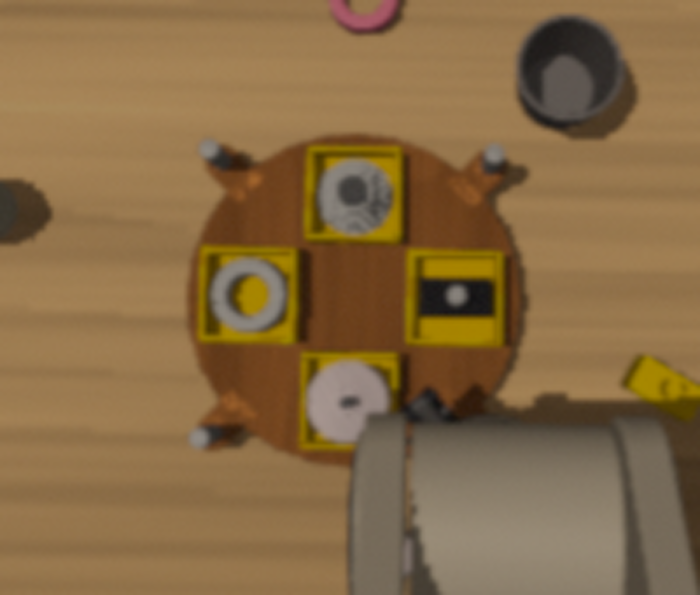

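The tubs now lie nearly square to the picture. The hub tub is at (352,400), and the visible pegs are at (209,150), (493,156) and (201,437).

```bash
python3 - <<'E'
from h import *
g=lambda x,y:np.array([x/3.5+130-.3,y/3.5+130-.3])
P=[px2world("top",g(*p),z=96) for p in [(493,156),(209,150),(201,437)]]
x,res=fit(P);print(x[:2],np.degrees(x[2])%90,np.round(res,1))
E
```

```text
[574.99219806  86.14575769] 44.826270189121324 [-1.3  1.6 -0.5 -0.2  1.8 -1.3]
```

>>> play_rows(
  steps=[
    {"delta_pos": [-0.3, -0.02, 0], "yaw": -0.02, "jaw": 0},
    {"delta_pos": [-0.6, -0.04, 0], "yaw": -0.04, "jaw": 0},
    {"delta_pos": [-0.9, -0.04, 0], "yaw": -0.06, "jaw": 0},
    {"delta_pos": [-1.15, -0.04, 0], "yaw": -0.075, "jaw": 0},
    {"delta_pos": [-1.35, -0.04, 0], "yaw": -0.09, "jaw": 0},
    {"delta_pos": [-1.55, -0.04, 0], "yaw": -0.1, "jaw": 0},
    {"delta_pos": [-1.65, -0.03, 0], "yaw": -0.11, "jaw": 0},
    {"delta_pos": [-1.72, -0.03, 0], "yaw": -0.12, "jaw": 0},
  ],
)

```text
clock: 6.2
eef_pos: [476.5, -12.6, 72.2]
tcp_rot: [-3.142, -0.0, 2.423]
contact_force: [-1.8, 0.7, 1.3]
opening: 0.002
grasp_force: 0.6
```

```bash
python3 - <<'E'
from h import *
print(pegs("pics/t3.png"))
s=r.sense();p=s["eef_pos"];yaw=s["tcp_rot"][2];print(p,yaw,s["contact_force"],np.degrees(np.arctan2(p[1]-86.5,p[0]-577))%360)
a=cv2.imread('pics/t3.png')[130:300,130:330];cv2.imwrite('pics/t3c.png',cv2.resize(a,None,fx=3.5,fy=3.5,interpolation=2))
E
```

```text
([(0.72, array([473.4, 174.2]), np.float64(135.8), np.float64(49.75)), (0.53, array([680.3,   4.3]), np.float64(132.0), np.float64(51.48)), (0.46, array([663.3, 196.2]), np.float64(139.5), np.float64(51.81))], [np.float64(185.8)])
[476.59692857 -12.53255109  72.21025594] 2.422837753389384 [-0.23830628  0.95756295  0.53093306] 224.6062699619133
```

View pics/t3c.png

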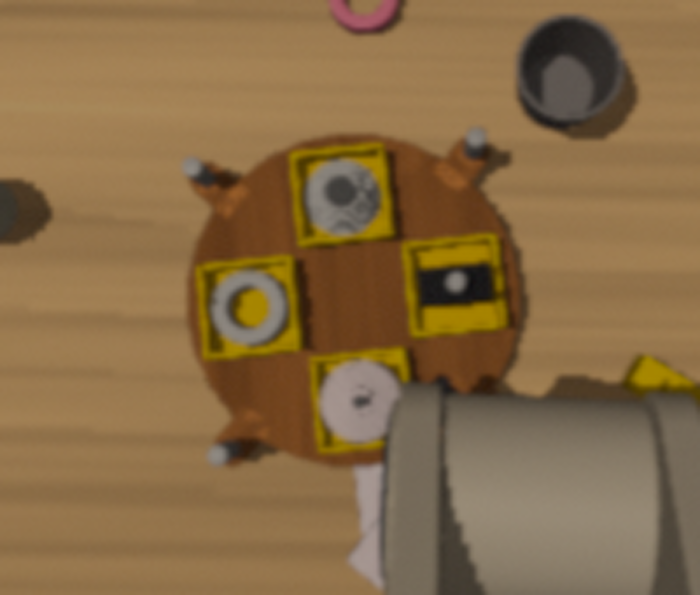

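Peg tops are now at (192,168), (476,137) and (217,456). I'll back off and rise for a clear look.

>>> play_rows(
  steps=[
    {"delta_pos": [1, 0, 0], "yaw": 0, "jaw": 0},
    {"delta_pos": [2, 0, 0], "yaw": 0, "jaw": 0},
    {"delta_pos": [2, -0.5, -2], "yaw": 0, "jaw": 0},
    {"delta_pos": [2, -1, -5], "yaw": 0, "jaw": 0},
    {"delta_pos": [2, -3, -9], "yaw": 0, "jaw": 0},
    {"delta_pos": [2, -6, -13], "yaw": 0, "jaw": 0},
    {"delta_pos": [2, -9, -16], "yaw": 0, "jaw": 0},
    {"delta_pos": [2, -10, -17], "yaw": 0, "jaw": 0},
  ],
)

```text
clock: 7.15
eef_pos: [394.7, -75.3, 244.7]
tcp_rot: [3.14, 0.003, 2.422]
contact_force: [0.7, 0.1, -0.2]
opening: -0.001
grasp_force: 0.0
```

>>> play_rows(
  steps=[
    {"delta_pos": [0, 0, 0], "yaw": 0, "jaw": 0},
    {"delta_pos": [0, 0, 0], "yaw": 0, "jaw": 0},
    {"delta_pos": [0, 0, 0], "yaw": 0, "jaw": 0},
    {"delta_pos": [0, 0, 0], "yaw": 0, "jaw": 0},
    {"delta_pos": [0, 0, 0], "yaw": 0, "jaw": 0},
    {"delta_pos": [0, 0, 0], "yaw": 0, "jaw": 0},
    {"delta_pos": [0, 0, 0], "yaw": 0, "jaw": 0},
    {"delta_pos": [0, 0, 0], "yaw": 0, "jaw": 0},
  ],
)

```text
clock: 7.95
eef_pos: [395.6, -74.5, 242.1]
tcp_rot: [-3.142, -0.0, 2.423]
contact_force: [0.6, -0.3, -0.4]
opening: -0.001
grasp_force: 0.0
```

```bash
python3 - <<'E'
from h import *
print(r.sense()["eef_pos"],r.sense()["tcp_rot"][2])
g=lambda x,y:np.array([x/3.5+130-.3,y/3.5+130-.3])
P=[px2world("top",g(*p),z=96) for p in [(476,137),(192,168),(217,456)]]
x,res=fit(P);print(x[:2],np.degrees(x[2])%90,np.round(res,1))
im,d=vision.grab_frame("wrist"); a=cv2.resize(im[:,:,::-1],(800,600),interpolation=2);cv2.imwrite("pics/w3.png",a)
np.save("w3T.npy",vision.calibration("wrist")["extrinsics"])
im,d=vision.grab_frame("top"); cv2.imwrite("pics/t4.png",im[:,:,::-1])
E
```

```text
[395.58195378 -74.52205827 242.10491961] 2.4228803129070022
[575.25387219  86.34054173] 51.882729604075934 [ 0.1  0.4 -0.6 -0.6  0.5  0.2]
```

View pics/w3.png

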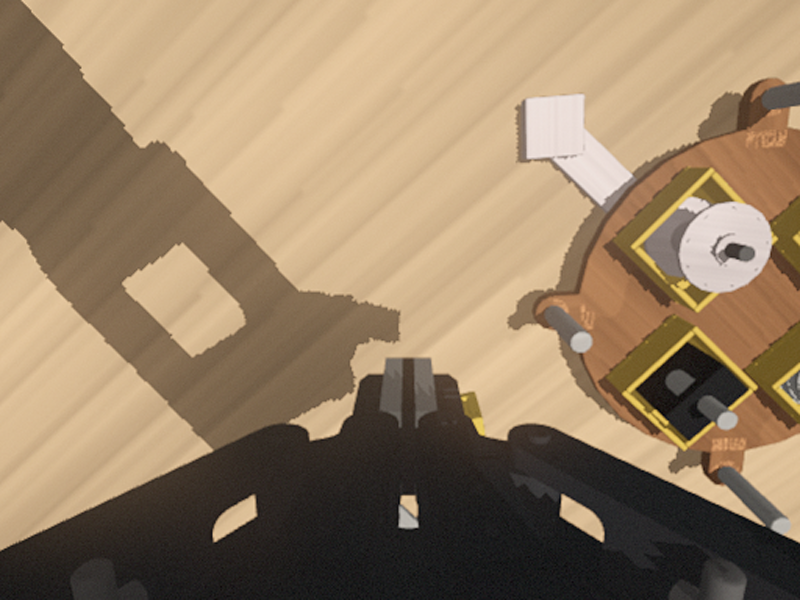

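The tip corners are at (526,98), (583,95), (584,155) and (528,160). The shank edges run (585,128)-(634,180) and (553,160)-(607,210). The hub tub rim corners are at (612,246), (711,168) and (697,308).

```bash
python3 - <<'E'
from h import *
W=lambda p,z:px2world("wrist",np.array(p)*.64-.2,z=z)[:2]
an=lambda v:np.degrees(np.arctan2(v[1],v[0]))%360
A,B,Cc=W((612,246),64),W((711,168),64),W((697,308),64)
print(A,B,Cc,np.linalg.norm(A-B),np.linalg.norm(A-Cc)); print("tub dir",an(B-A)+90,an(A-Cc))
m=(B+Cc)/2;print("tub c",m)
K=np.array([W(p,16) for p in [(526,98),(583,95),(584,155),(528,160)]]);t=K.mean(0);print("tip",t,np.round(K,1),"diag",an(K[0]-K[2]),an(K[1]-K[3]))
print("shank",an(W((585,128),8)-W((634,180),8)),an(W((553,160),8)-W((607,210),8)),"tip->tub",an(t-m),np.hypot(*(t-m)))
for p in [(581,342),(778,524)]: print("peg",W(p,96),an(W(p,96)-[577,86.5]))
p,q=W((581,342),96),W((778,524),96);print("chord",np.linalg.norm(p-q),an(p-q)-90+45+0)
im=cv2.imread("pics/t4.png")[130:300,130:330];cv2.imwrite('pics/t4c.png',cv2.resize(im,None,fx=3.5,fy=3.5,interpolation=2))
E
```

```text
[469.47543716  31.92060714] [469.85444647 104.99392282] [539.53007335  50.05709796] 73.07429857969699 72.36424774505358
tub dir 179.70282668638367 194.5146641165176
tub c [504.69225991  77.52551039]
tip [394.90096792  59.68617098] [[366.7  56.2]
 [390.6  86.3]
 [422.7  63.8]
 [399.7  32.4]] diag 187.75929741499934 99.61300656248223
shank 186.0943506004373 188.87656310998418 tip->tub 189.22899874738187 111.23115493642463
peg [492.59890311 -22.07839803] 232.14105443565037
peg [6.82153192e+02 6.13586597e-01] 320.7589371360094
chord 190.90771181035143 141.82652429031225
```

View pics/t4c.png

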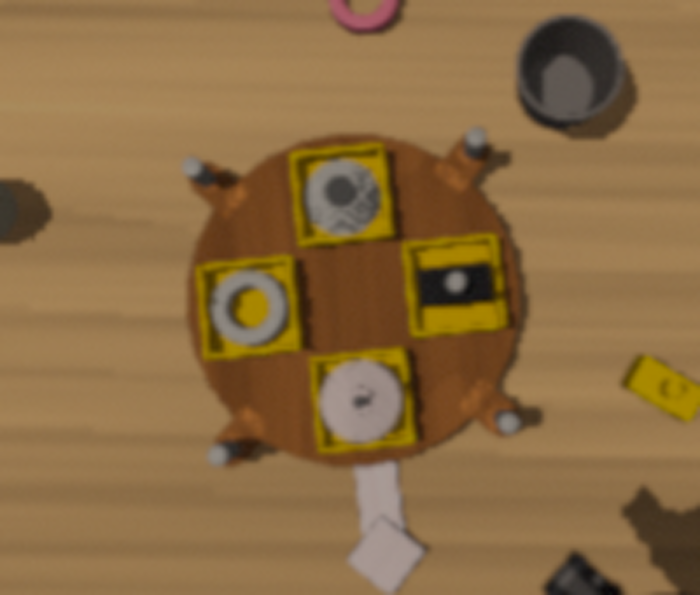

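All four pegs and the pointer are visible. The tip corners are at (349,558), (385,515), (427,549) and (392,593). The fourth peg is at (508,423).

```bash
python3 - <<'E'
from h import *
g=lambda x,y:np.array([x/3.5+130-.3,y/3.5+130-.3])
P=[px2world("top",g(*p),z=96) for p in [(508,423),(476,138),(193,168),(218,455)]]
x,res=fit(P);print(x[:2],np.degrees(x[2])%90-45+180,np.round(res,1))
t=np.mean([px2world("top",g(*p),z=16)[:2] for p in [(349,558),(385,515),(427,549),(392,593)]],0)
v=t-x[:2];print(t,np.degrees(np.arctan2(v[1],v[0]))%360,np.hypot(*v))
s=r.sense();p=s["eef_pos"];print(p,s["tcp_rot"])
# disc centre via opposite tub centres check
E
```

```text
[575.48604129  86.20304111] 186.83231086202792 [ 0.8  0.8 -0.8  0.6 -0.9 -1.   0.8 -0.4]
[394.30424637  58.78136345] 188.60634001731725 183.24516696965372
[395.58928636 -74.56435125 242.19873981] [3.14156564e+00 3.77531619e-05 2.42271449e+00]
```

>>> play_rows(
  steps=[
    {"delta_pos": [0, 3, 2], "yaw": 0, "jaw": 0},
    {"delta_pos": [0, 6, 5], "yaw": 0, "jaw": 0},
    {"delta_pos": [0, 9, 9], "yaw": 0, "jaw": 0},
    {"delta_pos": [0, 10, 12], "yaw": 0, "jaw": 0},
    {"delta_pos": [0, 10, 15], "yaw": 0, "jaw": 0},
    {"delta_pos": [0, 10, 16.5], "yaw": 0, "jaw": 0},
    {"delta_pos": [0, 10, 17], "yaw": 0, "jaw": 0},
    {"delta_pos": [-0.5, 10, 17], "yaw": 0, "jaw": 0},
  ],
)

```text
clock: 8.85
eef_pos: [464.6, -2.6, 71.8]
tcp_rot: [-3.141, -0.001, 2.423]
contact_force: [-0.0, 0.2, 0.5]
opening: 0.001
grasp_force: 0.0
```

>>> play_rows(
  steps=[
    {"delta_pos": [-0.6, 0, 0], "yaw": 0, "jaw": 0},
    {"delta_pos": [-1.0, 0, 0], "yaw": 0, "jaw": 0},
    {"delta_pos": [-1.3, 0, 0], "yaw": 0, "jaw": 0},
    {"delta_pos": [-1.5, 0, 0], "yaw": 0, "jaw": 0},
    {"delta_pos": [-1.6, 0, 0], "yaw": 0, "jaw": 0},
    {"delta_pos": [-1.7, 0, 0], "yaw": 0, "jaw": 0},
    {"delta_pos": [-1.8, 0, 0], "yaw": 0, "jaw": 0},
    {"delta_pos": [-1.8, 0, 0], "yaw": 0, "jaw": 0},
  ],
)

```text
clock: 9.65
eef_pos: [478.7, -14.5, 72.2]
tcp_rot: [-3.141, -0.0, 2.423]
contact_force: [-0.3, 0.0, 0.4]
opening: 0.004
grasp_force: 0.1
```

```bash
python3 - <<'E'
from h import *
s=r.sense();p=s["eef_pos"];print(p,s["contact_force"],np.degrees(np.arctan2(p[1]-86.5,p[0]-577))%360)
E
```

```text
[478.7037926  -14.48382595  72.16448213] [-0.26225869  0.01982894  0.38295578] 225.7726808450923
```

Now retreat the same way and check.

>>> play_rows(
  steps=[
    {"delta_pos": [1, 0, 0], "yaw": 0, "jaw": 0},
    {"delta_pos": [2.2, 0, 0], "yaw": 0, "jaw": 0},
    {"delta_pos": [2.2, -0.5, -2], "yaw": 0, "jaw": 0},
    {"delta_pos": [2.2, -1, -5], "yaw": 0, "jaw": 0},
    {"delta_pos": [2.2, -3, -9], "yaw": 0, "jaw": 0},
    {"delta_pos": [2.2, -6, -13], "yaw": 0, "jaw": 0},
    {"delta_pos": [2.2, -9, -16], "yaw": 0, "jaw": 0},
    {"delta_pos": [2.2, -10, -17], "yaw": 0, "jaw": 0},
  ],
)

```text
clock: 10.45
eef_pos: [395.4, -75.9, 244.7]
tcp_rot: [3.14, 0.003, 2.422]
contact_force: [0.3, 0.6, -0.4]
opening: 0.001
grasp_force: 0.0
```

>>> play_rows(
  steps=[
    {"delta_pos": [0, 0, 0], "yaw": 0, "jaw": 0},
    {"delta_pos": [0, 0, 0], "yaw": 0, "jaw": 0},
    {"delta_pos": [0, 0, 0], "yaw": 0, "jaw": 0},
    {"delta_pos": [0, 0, 0], "yaw": 0, "jaw": 0},
    {"delta_pos": [0, 0, 0], "yaw": 0, "jaw": 0},
    {"delta_pos": [0, 0, 0], "yaw": 0, "jaw": 0},
    {"delta_pos": [0, 0, 0], "yaw": 0, "jaw": 0},
    {"delta_pos": [0, 0, 0], "yaw": 0, "jaw": 0},
  ],
)

```text
clock: 11.25
eef_pos: [396.4, -75.2, 242.1]
tcp_rot: [-3.142, -0.0, 2.423]
contact_force: [0.5, -0.8, -0.6]
opening: 0.002
grasp_force: 0.0
```

```bash
python3 - <<'E'
from h import *
im,_=vision.grab_frame("top"); im=im[130:300,130:330,::-1];cv2.imwrite('pics/t5c.png',cv2.resize(im,None,fx=3.5,fy=3.5,interpolation=2))
E
```

```text
(no output)
```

View pics/t5c.png

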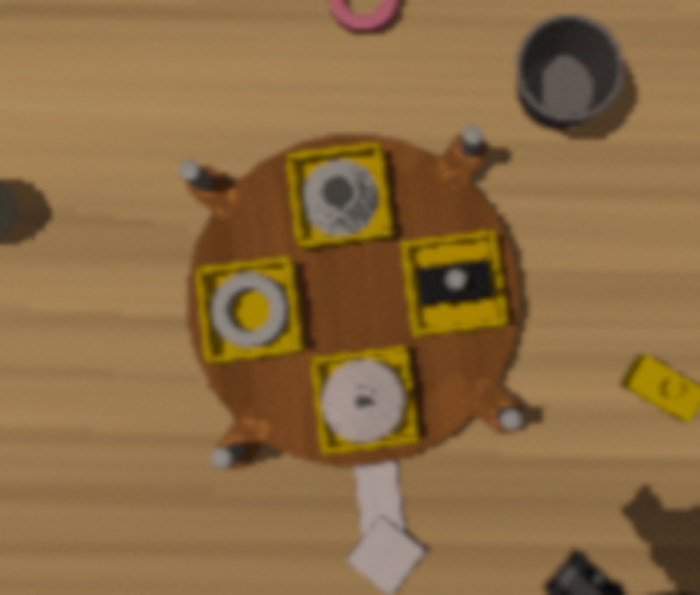

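The hub tub at (366,400) is over the pointer at (388,554). Peg tops are at (511,419), (472,136), (191,172) and (222,458). I'll check the angle and hand in if it is within a degree.

```bash
python3 - <<'E'
from h import *
g=lambda x,y:np.array([x/3.5+130-.3,y/3.5+130-.3])
P=[px2world("top",g(*p),z=96) for p in [(511,419),(472,136),(191,172),(222,458)]]
x,res=fit(P);a=np.degrees(x[2])%90+135;print(x[:2],a,np.round(res,1))
if abs(a-188.1)<1: print(r.sign_off())
E
```

```text
[575.31570329  86.03389778] 188.15314543057502 [ 1.1  0.9 -1.2  1.  -1.  -1.5  1.  -0.4]
the job is handed in; nothing more can be done
None
```

The wheel hub's tub now faces front over the pointer: I measured it at 188.2° against about 188.0° for the pointer (good to about half a degree). It was at rest with the arm clear, and I handed the job in at about 11 s.

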